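Square a foam-board panel into the bench cutter and hold it clamped

ROBOT

A 7-joint arm with a two-finger parallel gripper is mounted at the origin on the work surface. World frame = base frame: x ahead of the robot, y to its left, z up, the work surface at z = 0. Lengths are in m, angles in rad, forces in N, time in s.
With the tool pointing down it reaches from about 0.35 to 0.9 m from the base axis. Payload 7.2 kg.
Tool frame: the origin (TCP) lies midway between the tips of the shut fingers; the grasp point (between the pads) lies 19 mm behind it (env.grasp_offset is the distance from the TCP to the grasp point, in m); z points along the fingers, y is the line along which they close (so a half turn about z gives the same grasp; the last joint's range is limited). The gripper opens to 85 mm and grips with 20 to 120 N. Pads are 22 mm wide; open, the fingers measure 114 mm over their backs; the gripper's body (76 mm by 85 mm) begins 54 mm behind the grasp point. The pads swing forward as they close: fully open they stand 13 mm farther back than shut.
Start: joints at [1.114, 0.411, -0.013, 1.596, 0.006, 1.134, -0.082], TCP at [0.237, -0.578, 0.231] pointing down, gripper open.
Joint ranges: [-2.95, 2.95], [-0.29, 1.99], [-1.47, 1.44], [0.14, 2.54], [-1.03, 4.17], [0.13, 1.85], [-2.86, 2.86]. Speed limits (rad/s): [2.39, 2.39, 3.01, 3.01, 3.14, 3.14, 3.14].

INTERFACE

Orientations are given as a rotation vector (axis times angle).
In Python, from bench import env gives the robot as it stands.
- The arm moves only by the tool play_rows, never from a script. Its argument "rows" is a list that holds one entry, the list of rows, each a list of 6 numbers: the shift along the world's x, y, z normalised to -1 to 1, where 1 is 0.02 m, then the turn, a rotation vector about the world's x, y, z normalised to -1 to 1, where 1 is 360 degrees. In form: [[[dx, dy, dz, wx, wy, wz], ...]]. A call has 1 to 5 rows; each row shifts and turns the commanded pose from where the row before left it; what a row does not reach is not made up. A row lasts 1/12 s, in which the tool goes at most 41.7 mm and 7.16 degrees, less where a joint would pass 70% of its speed; a pose out of reach is approached as far as the arm can. A call with a number of a shift or a turn outside -1 to 1 is refused whole. A call with a gripper value outside its range is refused whole. "fingers" is the finger opening in mm, from 0 to 85.4, set as the call begins (left out, the last holds). The fingers move at their own pace and stop on an object; "force" is the grip in N (left out, the last holds). Time passes only in rows, so rows that do not move let the fingers close. It gives the time, the measured TCP pose, the force, the opening and the grip force at its end, in the units of the state.
- env.get_state(): the state, without advancing time (a new reading comes with each control period).
- env.read_camera(name): name is "scene" or "top" or "wrist"; returns a dict with "frame" (480x640x3 uint8, blue, green, red), "z_map" (480x640 float32, m along the optical axis (not along the pixel's ray), 0 where there is no reading), "vfov" (degrees; the focal length in pixels is half the picture's height over the tangent of half this angle, whatever the lens; pixels are square), "cx", "cy" (the principal point, pixels), "R" (3x3) and "t" (3): a world point X has camera coordinates R X + t. Camera axes: x right, y down, z forward; pixel columns grow to the right and rows downward; lengths in m; the calibration is good to about 2 mm. A picture is of the moment at which its call begins.
- env.hand_in(): hands the job in; it is judged then, once.
The state is a dict: "time_s": time; "q": joint angles; "dq": joint speeds; "tau": joint torques, N m; "tool_pos": TCP position; "ee_rot": TCP orientation; "force": force on the tool from outside, world axes, zero at the start; "wrist_torque": the same for the moment, N m; "opening": finger opening in m; "finger_force": force on a finger pad.
Only numpy, scipy, OpenCV 4.12 (cv2) and the standard library are available. Lean on these libraries where they do the work, as an engineer would, in place of code of your own. Each camera call takes 0.05 s, during which the arm holds its last target. There are 200 camera calls.

TASK

Get the yellow foam-board panel ready to cut: without picking it up, push it flat along the bed of the bench cutter until its far edge lies flush against the squaring fence and its right edge flush against the strip stop. Then press the sprung clamp bar down onto the panel with the fingertips and keep pressing: finish while holding it firmly clamped. Leave the stop as it is set and disturb nothing else on the table.

Things in the scene. Friction and masses are not known exactly. Their poses are not given: they have to be found in the camera images.
- cutter: Bench cutter, fixed to the table: white bed 380 x 420 mm, 18 mm thick, its top 18 mm above the table. Origin: centre of the bed's underside, at table height. Its x runs away from the robot along the clamp bar, y to the left, z up. Its yaw in the room varies a little. All positions below called 'cutter frame' are in these axes. Clamp bar along x at y = -120 mm, carried by guide posts at x = -172 and +172 mm that reach 59 mm above the bed.
- fence_face (a point): Point on the bed at the foot of the squaring fence's face (cutter frame 100, 0, 18 mm), axes as the cutter. The fence is a low dark steel strip across the far part of the bed, 8 mm high and 15 mm thick, from y = -140 to +160 mm, that looks towards the robot; the panel's far edge belongs against it, so that edge comes to x = 100 mm.
- stop_face (a point): Point on the bed at the foot of the strip stop's face, half-way along it, axes as the cutter. The stop is a dark steel bar 190 mm long (along x, from -95 to +95 mm) and 14 mm high, at the right of the clamp bar with two black locking knobs; its face looks left (+y) and lies between y = -147 and -172 mm in the cutter frame, as it was set and locked. It withstands about 80 N. The panel's right edge belongs against it.
- panel_center (a point): Middle (half-way up) of the loose yellow foam-board panel with white edges, 140 mm along its own x, 160 mm along its y, 10 mm thick, about 40 g. It lies flat on the bed, so this point is 5 mm above the bed. Its x points roughly away from the robot, turned up to 0.3 rad from the cutter's x; its far edge is at its x = +70 mm, its right edge at its y = -80 mm. It starts left of and nearer than its final place.
- panel_corner (a point): Far right corner of the panel (its x = +70, y = -80 mm), half-way up, axes as the panel.
- bar_grip (a point): Centre of the top of the black rubber grip strip (160 mm along x, 24 mm wide) on the clamp bar: where to press down. With the bar up it is 45 mm above the bed (63 mm above the table). The red-knobbed black cutting head is parked on the bar's far end, its middle 132 mm beyond this point and 34 mm higher at the top of its knob. The bar is 36 mm wide.
- clamp_bar (a joint): Travel of the clamp bar in m: 0 = up (its underside 20 mm above the bed, so the panel slides under it), positive = pressed straight down, both ends together. It meets the panel at 0.010 and stops at 0.0115. A spring pushes it up again: about 4 N at the top, 6 N at the panel; to clamp the panel press with some 10 to 20 N in all, lasting once the arm has come to rest.
- glue_stick: Bystander: orange glue stick standing on the near left corner of the bed, 28 mm thick, 95 mm tall. Origin under it.
- tape_roll: Bystander: roll of amber tape lying flat on the table, 90 mm across, 48 mm high. Origin under its centre.
- paper_cup: Bystander: upturned paper cup with blue and white stripes, 94 mm across at the foot, 118 mm tall. Origin under its centre.
- glue_jar: Bystander: jar with a red cap, 64 mm across, 85 mm tall. Origin under its centre.
- marker_red: Bystander: red-capped black marker lying on the bed behind the fence, 138 mm long, 14 mm thick. Origin under its middle.
- marker_green: Bystander: green-capped black marker lying on the table to the right, 138 mm long, 14 mm thick. Origin under its middle.
- marker_blue: Bystander: blue-capped black marker lying on the table to the left, 138 mm long, 14 mm thick. Origin under its middle.
Things that resemble listed ones, but are neither listed nor needed, are in the scene too. Of the things that look like the part that bears panel_center, the larger one is meant.

How it is judged:
By the outcome, as a careful person would: the job done as asked, in the order asked, and still so for the second after the job is handed in, while the arm keeps its last pose, push and grip.
It also fails if it takes over 64 s, if anything falls off the work surface, if the arm or the gripper's body presses on something with over 40 N, if the wrist force passes 120 N, or if a joint passes its speed limit or range.

## Working session

There is one attempt and no reset: what is moved stays moved. The work goes in short steps, Python scripts to look and compute and a tool call to move; the robot and the scene stay as the last step left them, time stands still between calls to the robot, and variables do not carry over. Pictures are saved under pics/ and viewed, at most 10 in all, crops included, and the job is handed in when it is done.

Besides the shell and the picture viewer there is one more tool, called by a JSON object that holds its "op" and its "data". play_rows: Moves the arm, as the interface text tells. Its arguments: {"type":"object","properties":{"rows":{"type":"array","items":{"type":"array","items":{"type":"array","items":{"type":"number"}}}},"fingers":{"type":"number"},"force":{"type":"number"}},"required":["rows"]}

```bash
mkdir -p pics
cat > h.py <<'E'
from bench import env
import numpy as np, cv2
def cam(n,save=None):
    c=env.read_camera(n)
    if save: cv2.imwrite('pics/'+save,c['frame'])
    return c
def w(c,u,v,z=None):
    f=240/np.tan(np.radians(c['vfov'])/2)
    d=np.array([(u-c['cx'])/f,(v-c['cy'])/f,1.]); R=np.array(c['R']);t=np.array(c['t'])
    o=-R.T@t; r=R.T@d
    if z is None: s=float(c['z_map'][int(round(v)),int(round(u))])
    else: s=(z-o[2])/r[2]
    return o+s*r
E
python3 - <<'E'
from h import *
import pickle
for n in('top','scene'):
    c=cam(n,n+'1.png'); pickle.dump(c,open(n+'1.pkl','wb')); print(n,c['vfov'],c['cx'],c['cy'],-np.array(c['R']).T@c['t'])
s=env.get_state(); print(s)
E
```

```text
top 43.7777920381364 328.712985937903 242.20607891346882 [0.28353842 0.02749986 1.42626137]
scene 46.53985936209309 329.62939225821 239.81020908299357 [1.41613865 0.78294027 0.82799571]
{'time_s': 0.1, 'q': array([ 1.11382184,  0.41178274, -0.0127294 ,  1.5969424 ,  0.00559851,
        1.13431431, -0.08216141]), 'dq': array([ 4.52778428e-05, -5.24705823e-04,  5.37199489e-04, -2.09442892e-03,
       -1.43378195e-04,  1.73477135e-04,  1.40942453e-05]), 'tau': array([ 3.43806350e-03, -6.01820183e+01,  6.84803557e-01, -3.00084579e+01,
        1.41011228e-02,  6.41324557e-03, -2.11255423e-05]), 'tool_pos': array([ 0.23671747, -0.57796161,  0.23056759]), 'ee_rot': array([-3.08106250e+00, -6.06703539e-01,  5.68016825e-04]), 'force': array([ 0.01229896, -0.66935806,  0.67188407]), 'wrist_torque': array([-0.03723366,  0.03884345,  0.00873625]), 'finger_force': 0.0, 'opening': 0.08553749851818214}
```

View pics/top1.png

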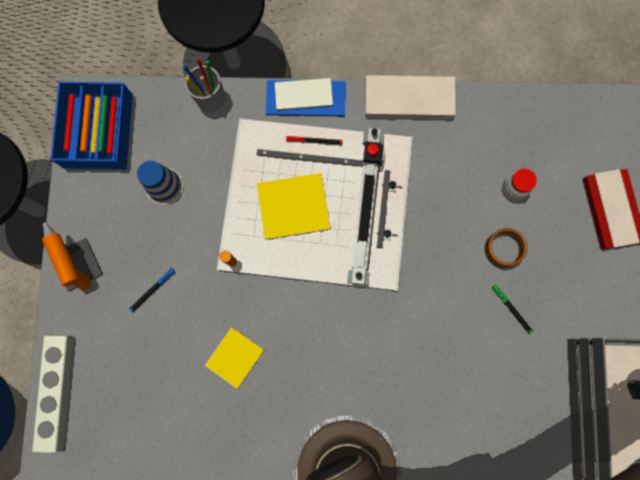

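View pics/scene1.png

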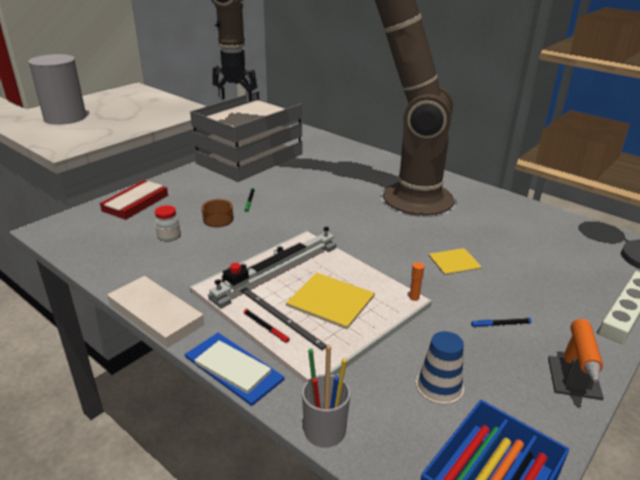

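The top view shows the white bed with corners near (240,119), (412,136), (397,291), (218,270). The panel is at about (293,206), the fence strip runs from (258,152) to (362,162), and the stop is at x≈384. The clamp bar runs from (374,130) to (359,283), and the glue stick is at (229,258). The scene view agrees with this.

Run:
```python
import cv2
a=cv2.imread('pics/top1.png')[112:300,212:420]
cv2.imwrite('pics/crop1.png',cv2.resize(a,None,fx=3,fy=3,interpolation=cv2.INTER_CUBIC))
import pickle
from h import *
c=pickle.load(open('top1.pkl','rb'))
im=c['frame'].astype(int)
def rect(m):
    k=max(cv2.findContours(m.astype('uint8'),0,1)[0],key=cv2.contourArea); return cv2.boxPoints(cv2.minAreaRect(k))
y=(im[...,2]>150)&(im[...,0]<90)&(im[...,1]>130)
y[:, :250]=0
P=np.array([w(c,u,v,.028)[:2] for u,v in rect(y)]);print('panel',P.round(4),P.mean(0),np.linalg.norm(np.diff(P,axis=0),axis=1))
B=np.array([w(c,u,v,.018)[:2] for u,v in[(240,119),(412,136),(397,291),(218,270)]]);print('bed',B.round(4),B.mean(0),np.linalg.norm(np.diff(B,axis=0),axis=1))
```

```text
panel [[0.6644 0.2335]
 [0.6934 0.0763]
 [0.5559 0.0516]
 [0.5275 0.2063]] [0.61031205 0.14193032] [0.15988738 0.13974458 0.15727827]
bed [[ 0.8308  0.2812]
 [ 0.7939 -0.1453]
 [ 0.4112 -0.1097]
 [ 0.4522  0.3157]] [0.62205886 0.08547114] [0.42815221 0.38435086 0.42735061]
```

View pics/crop1.png

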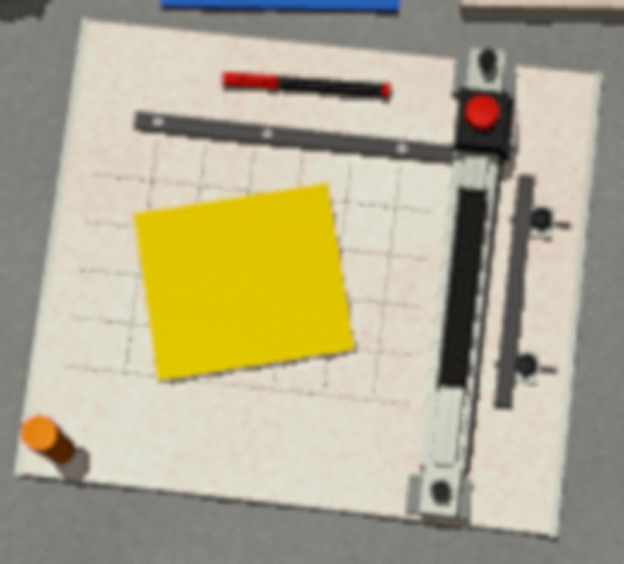

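The enlarged crop (3x, offset 212,112) shows four things:
- **Fence foot:** runs from about (136,130) to (450,161).
- **Stop face foot:** runs from about (518,178) to (495,408).
- **Grip strip:** corners at (460,188), (486,190), (465,387) and (440,386).
- **Panel:** turned anticlockwise relative to the bed.

Run:
```python
import pickle
from h import *
c=pickle.load(open('top1.pkl','rb'))
q=lambda x,y,z:w(c,212+(x+.5)/3-.5,112+(y+.5)/3-.5,z)[:2]
yaw=-0.093
X=np.array([np.cos(yaw),np.sin(yaw)]);Y=np.array([-X[1],X[0]])
f=[q(136,130,.018),q(450,161,.018)];s=[q(518,178,.018),q(495,408,.018)];g=np.array([q(a,b,.063) for a,b in[(460,188),(486,190),(465,387),(440,386)]])
d=f[0]-f[1];print('fence',f,np.linalg.norm(d),'yaw',np.arctan2(-d[0],d[1]))
d=s[0]-s[1];print('stop',s,np.linalg.norm(d),'yaw',np.arctan2(d[1],d[0]))
print('grip',g.mean(0),[np.linalg.norm(g[i]-g[(i+1)%4]) for i in range(4)])
O=np.array([.622,.0855])
P=np.array([[0.6644,0.2335],[0.6934,0.0763],[0.5559,0.0516],[0.5275,0.2063]])
C=lambda p:np.round([(p-O)@X,(p-O)@Y],4)
print('cutter frame: fence',C(f[0]),C(f[1]),'stop',C(s[0]),C(s[1]),'grip',C(g.mean(0)),'panel',[C(p) for p in P])
```

```text
fence [array([0.73851199, 0.23490571]), array([ 0.71678327, -0.02250245])] 0.2583236315347284 yaw -0.08421383685705114
stop [array([ 0.70344035, -0.0779187 ]), array([ 0.51366421, -0.06094367])] 0.190533821984292 yaw -0.08921023556536647
grip [ 0.60144019 -0.0322437 ] [np.float64(0.02047974460407517), np.float64(0.15821492860055472), np.float64(0.019287288728944477), np.float64(0.15896480994718265)]
cutter frame: fence [0.1021 0.1596] [ 0.1044 -0.0987] stop [ 0.0963 -0.1551] [-0.0943 -0.1559] grip [-0.0095 -0.1191] panel [array([0.0285, 0.1513]), array([ 0.0719, -0.0025]), array([-0.0627, -0.0399]), array([-0.1053,  0.1115])]
```

{"op": "play_rows", "data": {"rows": [[[0.5, 1, 0, 0, 0, -0.0152], [0.5, 1, 0, 0, 0, -0.0152], [0.5, 1, 0, 0, 0, -0.0152], [0.5, 1, 0, 0, 0, -0.0152], [0.5, 1, 0, 0, 0, -0.0152]]], "fingers": 60}}

```text
time_s: 0.52
tool_pos: [0.2871, -0.4772, 0.2308]
ee_rot: [-3.137, 0.147, 0.001]
force: [1.0, 0.6, 0.3]
opening: 0.0601
finger_force: 0.0
```

{"op": "play_rows", "data": {"rows": [[[0.5, 1, 0, 0, 0, 0], [0.5, 1, 0, 0, 0, 0], [0.5, 1, 0, 0, 0, 0], [0.5, 1, 0, 0, 0, 0], [0.5, 1, 0, 0, 0, 0]]]}}

```text
time_s: 0.93
tool_pos: [0.3371, -0.3772, 0.231]
ee_rot: [-3.138, 0.139, 0.001]
force: [0.2, -0.7, 0.9]
opening: 0.0605
finger_force: 0.0
```

{"op": "play_rows", "data": {"rows": [[[0.5, 1, 0, 0, 0, 0], [0.5, 1, 0, 0, 0, 0], [0.5, 1, 0, 0, 0, 0], [0.5, 1, 0, 0, 0, 0], [0.5, 1, 0, 0, 0, 0]]]}}

```text
time_s: 1.35
tool_pos: [0.387, -0.2772, 0.2311]
ee_rot: [-3.138, 0.139, 0.001]
force: [-0.8, -0.3, 0.3]
opening: 0.0599
finger_force: 0.0
```

{"op": "play_rows", "data": {"rows": [[[0.5, 1, 0, 0, 0, 0], [0.5, 1, 0, 0, 0, 0], [0.5, 1, 0, 0, 0, 0], [0.5, 1, 0, 0, 0, 0], [0.5, 1, 0, 0, 0, 0]]]}}

```text
time_s: 1.77
tool_pos: [0.437, -0.1773, 0.2311]
ee_rot: [-3.138, 0.139, 0.001]
force: [0.5, -1.3, -0.2]
opening: 0.0597
finger_force: 0.0
```

{"op": "play_rows", "data": {"rows": [[[0.5, 1, 0, 0, 0, 0], [0.5, 1, 0, 0, 0, 0], [0.5, 1, 0, 0, 0, 0], [0.5, 1, 0, 0, 0, 0], [0.5, 1, 0, 0, 0, 0]]]}}

```text
time_s: 2.18
tool_pos: [0.487, -0.0774, 0.2311]
ee_rot: [3.138, -0.139, -0.001]
force: [0.9, 0.6, -0.3]
opening: 0.06
finger_force: 0.0
```

{"op": "play_rows", "data": {"rows": [[[0, 1, 0, 0, 0, 0], [0, 1, 0, 0, 0, 0], [0, 1, 0, 0, 0, 0], [0, 1, 0, 0, 0, 0], [0, 1, 0, 0, 0, 0]]]}}

```text
time_s: 2.6
tool_pos: [0.4866, 0.0226, 0.231]
ee_rot: [3.138, -0.139, -0.001]
force: [0.3, -0.6, 0.6]
opening: 0.0601
finger_force: 0.0
```

{"op": "play_rows", "data": {"rows": [[[0, 1, -0.5, 0, 0, 0], [0, 1, -0.5, 0, 0, 0], [0, 1, -1, 0, 0, 0], [0, 1, -1, 0, 0, 0], [-0.2, 1, -1, 0, 0, 0]]]}}

```text
time_s: 3.02
tool_pos: [0.4832, 0.1225, 0.1504]
ee_rot: [-3.138, 0.14, -0.001]
force: [0.3, -1.0, -0.1]
opening: 0.0601
finger_force: 0.0
```

{"op": "play_rows", "data": {"rows": [[[0, 1, -1, 0, 0, 0], [0, 0.5, -1, 0, 0, 0], [0, 0, -1, 0, 0, 0], [0, 0, -1, 0, 0, 0], [0, 0, -1, 0, 0, 0]]]}}

```text
time_s: 3.43
tool_pos: [0.4825, 0.1519, 0.0501]
ee_rot: [3.138, -0.138, -0.001]
force: [1.2, -0.4, 0.8]
opening: 0.0602
finger_force: 0.0
```

Run:
```python
from h import *
a=cam('wrist','wr1.png'); b=cam('top','top2.png')
cv2.imwrite('pics/both2.png',np.hstack([cv2.resize(a['frame'],(400,300)),cv2.resize(b['frame'][112:300,180:420],(400,300),interpolation=2)]))
print(env.get_state()['tool_pos'], env.grasp_offset)
```

```text
[0.48062455 0.15086538 0.04847805] 0.0187
```

View pics/both2.png

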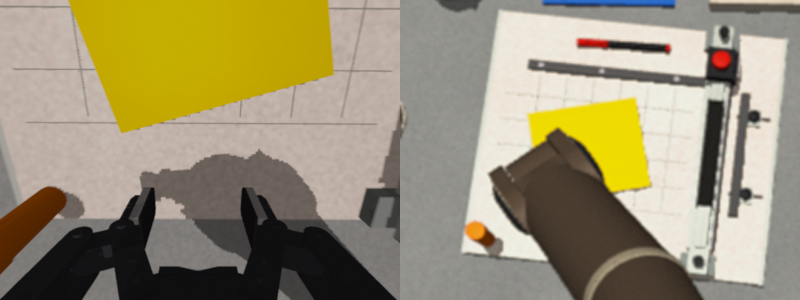

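The wrist view shows the panel's near edge ahead of the open fingers, with its left corner nearer, and clear bed below. The glue stick at lower left is clear of the fingers.

{"op": "play_rows", "data": {"rows": [[[0, 0, -0.6, 0, 0, 0], [0, 0, -0.5, 0, 0, 0], [0, 0, -0.4, 0, 0, 0], [0, 0, -0.15, 0, 0, 0], [0, 0, 0, 0, 0, 0]]]}}

```text
time_s: 3.95
tool_pos: [0.4826, 0.1515, 0.0179]
ee_rot: [3.138, -0.139, -0.001]
force: [0.3, -0.3, -0.2]
opening: 0.0601
finger_force: 0.0
```

{"op": "play_rows", "data": {"rows": [[[0, 0, -0.05, 0, 0, 0], [0, 0, -0.05, 0, 0, 0], [0, 0, 0, 0, 0, 0]]]}}

```text
time_s: 4.2
tool_pos: [0.4831, 0.1517, 0.0166]
ee_rot: [-3.138, 0.14, -0.001]
force: [1.0, 0.3, 0.2]
opening: 0.0602
finger_force: 0.0
```

{"op": "play_rows", "data": {"rows": [[[0, 0, -0.05, 0, 0, 0], [0, 0, -0.05, 0, 0, 0], [0, 0, 0, 0, 0, 0]]]}}

```text
time_s: 4.45
tool_pos: [0.4829, 0.1516, 0.0143]
ee_rot: [3.138, -0.139, 0.0]
force: [-0.4, 0.3, 0.1]
opening: 0.06
finger_force: 0.0
```

{"op": "play_rows", "data": {"rows": [[[0, 0, -0.05, 0, 0, 0], [0, 0, -0.05, 0, 0, 0], [0, 0, 0, 0, 0, 0]]]}}

```text
time_s: 4.7
tool_pos: [0.4831, 0.1517, 0.013]
ee_rot: [3.138, -0.139, 0.001]
force: [-3.0, -1.4, 10.8]
opening: 0.0598
finger_force: 5.2
```

{"op": "play_rows", "data": {"rows": [[[0, 0, 0.15, 0, 0, 0], [0.4, -0.035, 0, 0, 0, 0], [0.4, -0.035, 0, 0, 0, 0], [0.3, -0.026, 0, 0, 0, 0], [0.3, -0.026, 0, 0, 0, 0]]]}}

```text
time_s: 5.12
tool_pos: [0.512, 0.149, 0.0151]
ee_rot: [-3.138, 0.14, -0.0]
force: [-0.2, -0.2, 0.3]
opening: 0.0598
finger_force: 0.0
```

{"op": "play_rows", "data": {"rows": [[[0.3, -0.026, 0, 0, 0, 0], [0.3, -0.026, 0, 0, 0, 0], [0.3, -0.026, 0, 0, 0, 0], [0.3, -0.026, 0, 0, 0, 0], [0.3, -0.026, 0, 0, 0, 0]]]}}

```text
time_s: 5.53
tool_pos: [0.5414, 0.1465, 0.0152]
ee_rot: [3.138, -0.139, -0.0]
force: [0.3, 1.0, 0.2]
opening: 0.06
finger_force: 0.1
```

{"op": "play_rows", "data": {"rows": [[[0.3, -0.026, 0, 0, 0, 0], [0.3, -0.026, 0, 0, 0, 0], [0.3, -0.026, 0, 0, 0, 0], [0.2, -0.017, 0, 0, 0, 0], [0, 0, 0, 0, 0, 0]]]}}

```text
time_s: 5.95
tool_pos: [0.5639, 0.1446, 0.0153]
ee_rot: [-3.138, 0.14, -0.001]
force: [0.4, -0.2, 0.5]
opening: 0.0598
finger_force: 0.0
```

```bash
cat > both.py <<'E'
from h import *
import sys
n=sys.argv[1]
a=cam('wrist'); b=cam('scene')
cv2.imwrite('pics/%s.png'%n,np.hstack([cv2.resize(a['frame'],(400,300)),cv2.resize(b['frame'][215:380,200:420],(400,300),interpolation=2)]))
print(env.get_state()['tool_pos'],env.get_state()['force'])
E
python3 both.py b3
```

```text
[0.56288736 0.1446606  0.01521356] [-0.07702617 -0.28033832  0.46508398]
```

View pics/b3.png

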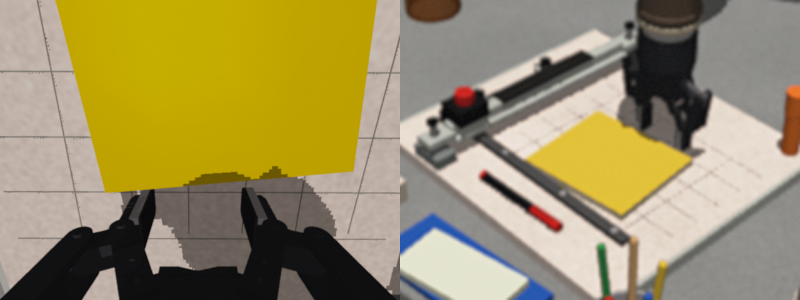

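The wrist view shows the left finger against the near edge, with the panel now only slightly turned. The scene view shows the far edge close to the fence. I'll keep pushing gently and watch the force.

{"op": "play_rows", "data": {"rows": [[[0.15, -0.013, 0, 0, 0, 0], [0.15, -0.013, 0, 0, 0, 0], [0.15, -0.013, 0, 0, 0, 0], [0.1, -0.009, 0, 0, 0, 0], [0, 0, 0, 0, 0, 0]]]}}

```text
time_s: 6.47
tool_pos: [0.5745, 0.1437, 0.0154]
ee_rot: [-3.138, 0.14, -0.001]
force: [-0.6, -0.1, 0.2]
opening: 0.0601
finger_force: 0.0
```

{"op": "play_rows", "data": {"rows": [[[0.1, -0.009, 0, 0, 0, 0], [0.1, -0.009, 0, 0, 0, 0], [0, 0, 0, 0, 0, 0]]]}}

```text
time_s: 6.72
tool_pos: [0.5767, 0.1437, 0.0151]
ee_rot: [3.138, -0.139, -0.004]
force: [-4.4, 1.0, 2.9]
opening: 0.0597
finger_force: 2.3
```

{"op": "play_rows", "data": {"rows": [[[-0.5, 0.044, 0, 0, 0, 0], [0, 0, 1, 0, 0, 0], [0, 0, 1, 0, 0, 0], [0, 0, 1, 0, 0, 0], [0, 0, 1, 0, 0, 0]]]}}

```text
time_s: 7.13
tool_pos: [0.5674, 0.1441, 0.0961]
ee_rot: [3.138, -0.139, 0.0]
force: [0.8, 0.9, 0.4]
opening: 0.06
finger_force: 0.0
```

Run:
```python
from h import *
s=env.get_state();print(s['q'],s['tool_pos'])
O=np.array([.624,.0855]);yaw=-.088
X=np.array([np.cos(yaw),np.sin(yaw)]);Y=np.array([-X[1],X[0]])
c=cam('wrist');im=c['frame'].astype(int)
m=((im[...,2]>120)&(im[...,0]<90)&(im[...,1]>100)).astype('uint8')
k=max(cv2.findContours(m,0,1)[0],key=cv2.contourArea)
a=cv2.approxPolyDP(k,8,True)[:,0]
for u,v in a:
    p=w(c,u,v,.028)[:2]; print(u,v,np.round([(p-O)@X,(p-O)@Y],4))
```

```text
[-0.06512222  0.52011697 -0.35797167  1.8086022   0.23344538  0.85427177
 -2.19334267] [0.56741197 0.14409585 0.09609692]
192 0 [0.0781 0.1163]
214 225 [-0.0413  0.1164]
474 226 [-0.0424 -0.0441]
508 0 [ 0.0778 -0.0446]
```

{"op": "play_rows", "data": {"rows": [[[0.383, 0.339, 0, 0, 0, 0.0193], [0.383, 0.339, 0, 0, 0, 0.0193], [0.383, 0.339, 0, 0, 0, 0.0193], [0.383, 0.339, 0, 0, 0, 0.0193], [0.383, 0.339, 0, 0, 0, 0.0193]]]}}

```text
time_s: 7.6
tool_pos: [0.6064, 0.1783, 0.0953]
ee_rot: [3.034, 0.813, 0.001]
force: [-0.3, 0.7, 0.2]
opening: 0.0598
finger_force: 0.0
```

{"op": "play_rows", "data": {"rows": [[[0.383, 0.339, 0, 0, 0, 0.0193], [0.383, 0.339, 0, 0, 0, 0.0193], [0.383, 0.339, 0, 0, 0, 0.0193], [0.383, 0.339, 0, 0, 0, 0.0193], [0.383, 0.339, 0, 0, 0, 0.0193]]]}}

```text
time_s: 8.02
tool_pos: [0.6446, 0.2122, 0.0951]
ee_rot: [2.653, 1.682, 0.0]
force: [-0.4, -0.5, 0.2]
opening: 0.06
finger_force: 0.0
```

{"op": "play_rows", "data": {"rows": [[[0.383, 0.339, 0, 0, 0, 0.019], [0.383, 0.339, 0, 0, 0, 0.019], [0.383, 0.339, 0, 0, 0, 0.019], [0, 0, 0, 0, 0, 0]]]}}

```text
time_s: 8.35
tool_pos: [0.668, 0.2336, 0.0948]
ee_rot: [-2.311, -2.127, -0.002]
force: [-0.7, -0.0, -0.3]
opening: 0.06
finger_force: 0.0
```

{"op": "play_rows", "data": {"rows": [[[0, 0, -1, 0, 0, 0], [0, 0, -1, 0, 0, 0], [0, 0, -1, 0, 0, 0], [0, 0, -0.7, 0, 0, 0], [0, 0, -0.27, 0, 0, 0]]]}}

```text
time_s: 8.77
tool_pos: [0.6659, 0.2312, 0.0133]
ee_rot: [-2.32, -2.117, 0.005]
force: [-0.5, 0.4, 0.2]
opening: 0.0598
finger_force: 0.4
```

{"op": "play_rows", "data": {"rows": [[[0, 0, 0, 0, 0, 0]]]}}

```text
time_s: 8.85
tool_pos: [0.6667, 0.2318, 0.0149]
ee_rot: [-2.319, -2.119, 0.003]
force: [1.0, 0.4, 0.5]
opening: 0.0601
finger_force: 0.0
```

{"op": "play_rows", "data": {"rows": [[[-0.044, -0.498, 0.01, 0, 0, 0], [-0.044, -0.498, 0, 0, 0, 0], [-0.026, -0.3, 0, 0, 0, 0], [-0.026, -0.3, 0, 0, 0, 0], [-0.026, -0.3, 0, 0, 0, 0]]]}}

```text
time_s: 9.27
tool_pos: [0.6646, 0.1937, 0.0169]
ee_rot: [2.319, 2.119, 0.002]
force: [-0.7, 0.9, 0.8]
opening: 0.0598
finger_force: 0.5
```

{"op": "play_rows", "data": {"rows": [[[-0.026, -0.3, 0, 0, 0, 0], [-0.026, -0.3, 0, 0, 0, 0], [-0.026, -0.3, 0, 0, 0, 0], [-0.026, -0.3, 0, 0, 0, 0], [-0.026, -0.3, 0, 0, 0, 0]]]}}

```text
time_s: 9.68
tool_pos: [0.6615, 0.1639, 0.016]
ee_rot: [-2.318, -2.121, 0.0]
force: [-1.0, 0.3, 0.7]
opening: 0.06
finger_force: 0.4
```

{"op": "play_rows", "data": {"rows": [[[-0.026, -0.3, 0, 0, 0, 0], [-0.026, -0.3, 0, 0, 0, 0], [-0.026, -0.3, 0, 0, 0, 0], [-0.026, -0.3, 0, 0, 0, 0], [-0.026, -0.3, 0, 0, 0, 0]]]}}

```text
time_s: 10.1
tool_pos: [0.6588, 0.1339, 0.016]
ee_rot: [-2.318, -2.121, 0.0]
force: [-0.7, 1.1, 1.3]
opening: 0.0599
finger_force: 0.4
```

```bash
python3 both.py b4
```

```text
[0.65903295 0.13248388 0.01586566] [-0.40914744 -1.03529926  0.15418019]
```

View pics/b4.png

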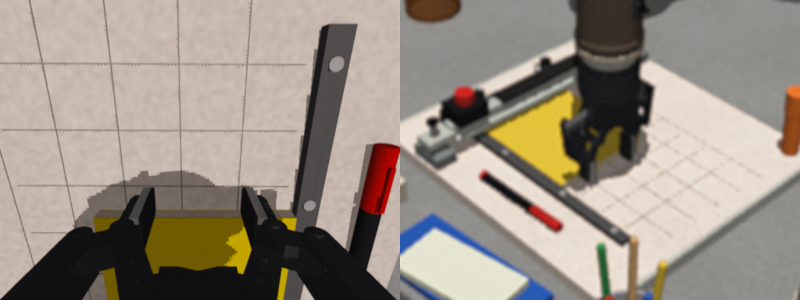

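The wrist view now looks along +y. It shows the panel's left edge in contact with both fingers and its far edge along the fence at image right. The scene view shows the panel sliding under the bar.

{"op": "play_rows", "data": {"rows": [[[-0.026, -0.3, 0, 0, 0, 0], [-0.026, -0.3, 0, 0, 0, 0], [-0.026, -0.3, 0, 0, 0, 0], [-0.026, -0.3, 0, 0, 0, 0], [-0.013, -0.15, 0, 0, 0, 0]]]}}

```text
time_s: 10.62
tool_pos: [0.6567, 0.1061, 0.016]
ee_rot: [2.318, 2.119, -0.001]
force: [-0.2, 1.6, 0.6]
opening: 0.0604
finger_force: 0.4
```

{"op": "play_rows", "data": {"rows": [[[-0.01, -0.1, 0, 0, 0, 0], [-0.01, -0.1, 0, 0, 0, 0], [0, 0, 0, 0, 0, 0]]]}}

```text
time_s: 10.87
tool_pos: [0.6562, 0.1029, 0.016]
ee_rot: [2.318, 2.12, -0.0]
force: [0.1, -0.6, -0.3]
opening: 0.0598
finger_force: 0.0
```

{"op": "play_rows", "data": {"rows": [[[-0.008, -0.075, 0, 0, 0, 0], [-0.008, -0.075, 0, 0, 0, 0], [0, 0, 0, 0, 0, 0]]]}}

```text
time_s: 11.12
tool_pos: [0.6559, 0.1004, 0.0161]
ee_rot: [2.318, 2.121, -0.0]
force: [-0.1, 0.1, -0.2]
opening: 0.0597
finger_force: 0.0
```

{"op": "play_rows", "data": {"rows": [[[-0.006, -0.07, 0, 0, 0, 0], [-0.006, -0.07, 0, 0, 0, 0], [0, 0, 0, 0, 0, 0]]]}}

```text
time_s: 11.37
tool_pos: [0.6558, 0.0983, 0.0162]
ee_rot: [-2.317, -2.121, -0.002]
force: [0.2, 3.1, 0.5]
opening: 0.0601
finger_force: 1.3
```

{"op": "play_rows", "data": {"rows": [[[-0.005, -0.05, 0, 0, 0, 0], [0, 0, 0, 0, 0, 0]]]}}

```text
time_s: 11.53
tool_pos: [0.6558, 0.0983, 0.0164]
ee_rot: [-2.316, -2.121, -0.003]
force: [0.3, 4.2, -0.5]
opening: 0.0602
finger_force: 2.4
```

{"op": "play_rows", "data": {"rows": [[[0.066, 0.75, 0, 0, 0, 0], [0, 0, 1, 0, 0, 0], [0, 0, 1, 0, 0, 0], [0, 0, 1, 0, 0, 0], [0, 0, 1, 0, 0, 0]]]}}

```text
time_s: 11.95
tool_pos: [0.6566, 0.1122, 0.0968]
ee_rot: [2.317, 2.121, -0.002]
force: [0.9, -1.1, 0.1]
opening: 0.0598
finger_force: 0.0
```

{"op": "play_rows", "data": {"rows": [[[-1, 0, 1, 0, 0, 0], [-1, 0, 1, 0, 0, 0], [-1, -0.5, 0, 0, 0, 0], [-1, -1, 0, 0, 0, 0], [-1, -1, 0, 0, 0, 0]]]}}

```text
time_s: 12.37
tool_pos: [0.5559, 0.0624, 0.1366]
ee_rot: [2.315, 2.123, 0.0]
force: [0.2, -0.7, -1.1]
opening: 0.0598
finger_force: 0.0
```

{"op": "play_rows", "data": {"rows": [[[-1, -0.75, 0, 0, 0, 0], [-0.25, -0.75, 0, 0, 0, 0], [0, 0, 0, 0, 0, 0], [0, 0, 0, 0, 0, 0]]], "fingers": 0}}

```text
time_s: 12.7
tool_pos: [0.5321, 0.0311, 0.1364]
ee_rot: [2.319, 2.118, -0.001]
force: [1.0, 0.6, -0.2]
opening: 0.0116
finger_force: 0.0
```

Run:
```python
from h import *
s=env.get_state();print(s['q'],s['tool_pos'],s['opening'])
a=cam('wrist'); b=cam('top')
cv2.imwrite('pics/b5.png',np.hstack([cv2.resize(a['frame'],(400,300)),cv2.resize(b['frame'][112:300,212:420],(400,362),interpolation=2)[:300]]))
O=np.array([.624,.0855]);yaw=-.088
X=np.array([np.cos(yaw),np.sin(yaw)]);Y=np.array([-X[1],X[0]])
im=b['frame'].astype(int)
m=((im[...,2]>120)&(im[...,0]<90)&(im[...,1]>100)).astype('uint8');m[:,:260]=0;m[300:]=0
k=max(cv2.findContours(m,0,1)[0],key=cv2.contourArea)
for u,v in cv2.approxPolyDP(k,2,True)[:,0]:
    p=w(b,u,v,.028)[:2]; print(u,v,np.round([(p-O)@X,(p-O)@Y],4))
```

```text
[ 0.4645294   0.4848192  -0.79998135  1.88350988  0.42465015  0.95078762
 -0.62142871] [0.53206078 0.03107125 0.13639056] 0.011643051938986147
382 167 [ 0.0999 -0.1488]
378 169 [ 0.0938 -0.1396]
376 183 [ 0.0585 -0.1382]
381 195 [ 0.0301 -0.153 ]
384 179 [ 0.0704 -0.1564]
```

View pics/b5.png

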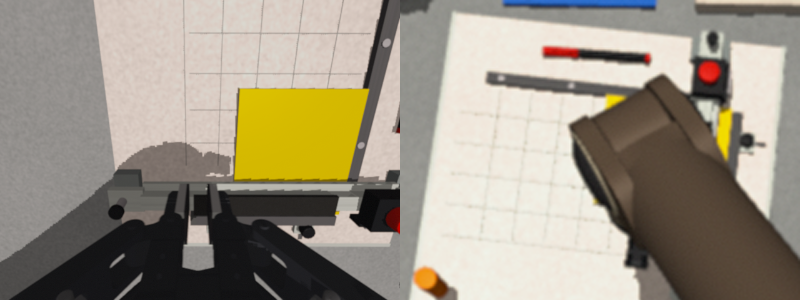

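The wrist view shows the panel's far edge along the fence and its right part under the bar. The top view shows its right edge against the stop. One gentle nudge on the near edge will make sure it is seated at the fence.

{"op": "play_rows", "data": {"rows": [[[0, 0, -1, 0, 0, 0], [0, 0, -1, 0, 0, 0], [0, 0, -1, 0, 0, 0], [0, 0, -1, 0, 0, 0], [0, 0, -1, 0, 0, 0]]]}}

```text
time_s: 13.22
tool_pos: [0.5325, 0.0333, 0.0351]
ee_rot: [-2.316, -2.122, -0.001]
force: [0.8, 0.4, -0.5]
opening: -0.0004
finger_force: 0.0
```

{"op": "play_rows", "data": {"rows": [[[0, 0, -0.4, 0, 0, 0], [0, 0, -0.27, 0, 0, 0], [0.4, -0.035, 0, 0, 0, 0], [0.4, -0.035, 0, 0, 0, 0], [0, 0, 0, 0, 0, 0]]]}}

```text
time_s: 13.63
tool_pos: [0.551, 0.0305, 0.024]
ee_rot: [2.317, 2.119, 0.005]
force: [0.4, 0.3, -0.0]
opening: -0.0002
finger_force: 0.0
```

{"op": "play_rows", "data": {"rows": [[[0.2, -0.018, 0, 0, 0, 0], [0.2, -0.018, 0, 0, 0, 0], [0.1, -0.009, 0, 0, 0, 0], [0, 0, 0, 0, 0, 0]]]}}

```text
time_s: 13.97
tool_pos: [0.5586, 0.0292, 0.0231]
ee_rot: [2.318, 2.12, 0.001]
force: [-0.5, 0.6, 1.1]
opening: 0.0
finger_force: 0.0
```

{"op": "play_rows", "data": {"rows": [[[0.1, -0.009, 0, 0, 0, 0], [0.1, -0.009, 0, 0, 0, 0], [0, 0, 0, 0, 0, 0]]]}}

```text
time_s: 14.22
tool_pos: [0.5623, 0.0289, 0.0228]
ee_rot: [2.318, 2.12, 0.0]
force: [-0.9, -0.5, -0.1]
opening: 0.0001
finger_force: 0.0
```

{"op": "play_rows", "data": {"rows": [[[0.07, -0.006, 0, 0, 0, 0], [0.07, -0.006, 0, 0, 0, 0], [0, 0, 0, 0, 0, 0]]]}}

```text
time_s: 14.47
tool_pos: [0.565, 0.0288, 0.0227]
ee_rot: [2.318, 2.121, 0.0]
force: [0.1, 1.1, -0.3]
opening: -0.0001
finger_force: 0.0
```

{"op": "play_rows", "data": {"rows": [[[0.07, -0.006, 0, 0, 0, 0], [0.07, -0.006, 0, 0, 0, 0], [0, 0, 0, 0, 0, 0]]]}}

```text
time_s: 14.72
tool_pos: [0.5678, 0.0285, 0.0227]
ee_rot: [2.318, 2.121, 0.0]
force: [-1.0, -0.6, 0.3]
opening: -0.0002
finger_force: 0.0
```

{"op": "play_rows", "data": {"rows": [[[0.07, -0.006, 0, 0, 0, 0], [0.03, -0.003, 0, 0, 0, 0], [0, 0, 0, 0, 0, 0]]]}}

```text
time_s: 14.97
tool_pos: [0.5697, 0.0284, 0.0227]
ee_rot: [2.318, 2.121, 0.0]
force: [0.1, -0.3, 0.3]
opening: 0.0
finger_force: 0.0
```

{"op": "play_rows", "data": {"rows": [[[0.07, -0.006, 0, 0, 0, 0], [0.03, -0.003, 0, 0, 0, 0], [0, 0, 0, 0, 0, 0]]]}}

```text
time_s: 15.22
tool_pos: [0.5706, 0.0283, 0.0225]
ee_rot: [-2.317, -2.12, 0.002]
force: [-4.1, 0.1, 2.3]
opening: -0.0001
finger_force: 2.1
```

Run:
```python
from h import *
a=cam('wrist');s=env.get_state();print(s['tool_pos'],s['force'])
cv2.imwrite('pics/b6.png',a['frame'])
```

```text
[0.57061611 0.02828792 0.0224709 ] [-4.1716615   0.41435686  2.06541876]
```

View pics/b6.png

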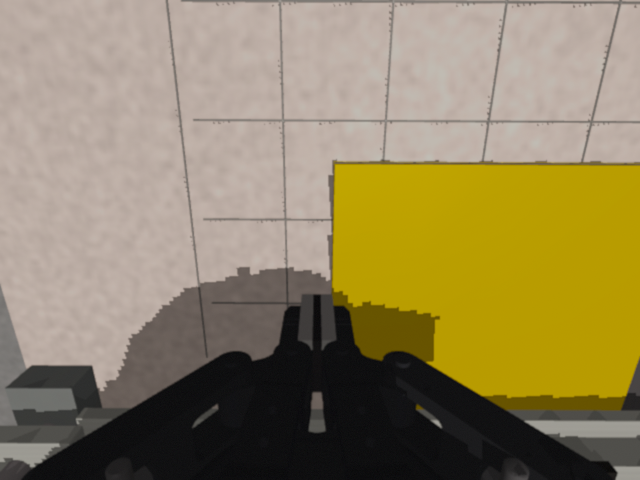

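The wrist view shows the shut fingertips touching the panel's near edge at about (330,300). The force rose to 4 N with no slide, so the panel is seated. Now I'll move to the bar.

{"op": "play_rows", "data": {"rows": [[[-0.4, 0.035, 0, 0, 0, 0], [0, 0, 1, 0, 0, 0], [0, 0, 1, 0, 0, 0], [0, 0, 1, 0, 0, 0], [0, 0, 1, 0, 0, 0]]]}}

```text
time_s: 15.68
tool_pos: [0.5634, 0.0289, 0.1036]
ee_rot: [2.317, 2.121, 0.001]
force: [-0.5, -0.1, 0.8]
opening: -0.0001
finger_force: 0.0
```

{"op": "play_rows", "data": {"rows": [[[0.6, -0.9, 0, 0, 0, 0], [0.6, -0.9, 0, 0, 0, 0], [0.6, -0.9, 0, 0, 0, 0], [0.15, -0.35, 0, 0, 0, 0], [0, 0, 0, 0, 0, 0]]]}}

```text
time_s: 16.1
tool_pos: [0.603, -0.0345, 0.1024]
ee_rot: [2.321, 2.116, -0.0]
force: [0.2, 1.0, 0.4]
opening: -0.0001
finger_force: 0.0
```

```bash
python3 both.py b7
```

```text
[ 0.60185027 -0.0312248   0.10253137] [ 0.7689415   0.86896913 -0.24543513]
```

View pics/b7.png

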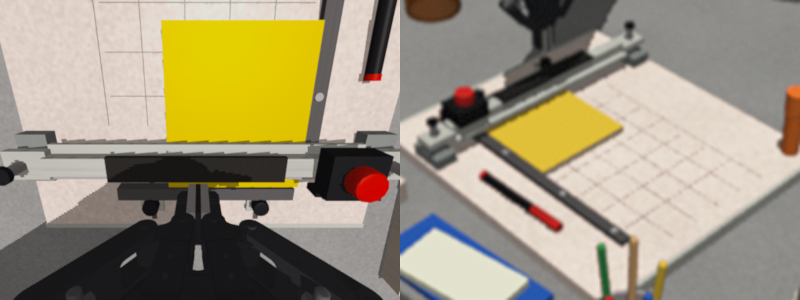

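The wrist view shows the fingertips at about (195,185) over the middle of the black grip strip. The panel lies under the bar up to the stop. The scene view shows the far edge along the fence.

{"op": "play_rows", "data": {"rows": [[[0, 0, -0.8, 0, 0, 0], [0, 0, -0.6, 0, 0, 0], [0, 0, -0.3, 0, 0, 0], [0, 0, -0.1, 0, 0, 0], [0, 0, 0, 0, 0, 0]]]}}

```text
time_s: 16.62
tool_pos: [0.6018, -0.0314, 0.066]
ee_rot: [-2.316, -2.121, 0.001]
force: [0.3, 1.1, 0.0]
opening: 0.0001
finger_force: 0.0
```

{"op": "play_rows", "data": {"rows": [[[0, 0, -0.1, 0, 0, 0], [0, 0, -0.1, 0, 0, 0], [0, 0, -0.1, 0, 0, 0], [0, 0, -0.1, 0, 0, 0], [0, 0, 0, 0, 0, 0]]]}}

```text
time_s: 17.03
tool_pos: [0.6029, -0.0319, 0.059]
ee_rot: [2.317, 2.121, 0.002]
force: [0.0, -0.1, 5.1]
opening: -0.0002
finger_force: 2.3
```

{"op": "play_rows", "data": {"rows": [[[0, 0, -0.1, 0, 0, 0], [0, 0, -0.1, 0, 0, 0], [0, 0, -0.05, 0, 0, 0], [0, 0, 0, 0, 0, 0]]]}}

```text
time_s: 17.37
tool_pos: [0.6029, -0.0319, 0.0541]
ee_rot: [2.317, 2.121, 0.001]
force: [-2.0, 1.1, 5.7]
opening: 0.0002
finger_force: 2.9
```

{"op": "play_rows", "data": {"rows": [[[0, 0, -0.05, 0, 0, 0], [0, 0, 0, 0, 0, 0], [0, 0, 0, 0, 0, 0]]]}}

```text
time_s: 17.62
tool_pos: [0.6029, -0.0319, 0.0533]
ee_rot: [2.317, 2.12, 0.001]
force: [-1.3, 0.6, 5.9]
opening: 0.0001
finger_force: 3.0
```

{"op": "play_rows", "data": {"rows": [[[0, 0, -0.05, 0, 0, 0], [0, 0, 0, 0, 0, 0], [0, 0, 0, 0, 0, 0]]]}}

```text
time_s: 17.87
tool_pos: [0.603, -0.0319, 0.0531]
ee_rot: [2.317, 2.12, 0.001]
force: [-3.5, -0.1, 13.2]
opening: 0.0002
finger_force: 6.6
```

{"op": "play_rows", "data": {"rows": [[[0, 0, -0.03, 0, 0, 0], [0, 0, 0, 0, 0, 0], [0, 0, 0, 0, 0, 0]]]}}

```text
time_s: 18.12
tool_pos: [0.603, -0.0319, 0.0531]
ee_rot: [2.317, 2.12, 0.001]
force: [-5.6, 0.4, 18.9]
opening: 0.0001
finger_force: 9.1
```

{"op": "play_rows", "data": {"rows": [[[-0.01, 0, 0.01, 0, 0, 0], [0, 0, 0, 0, 0, 0], [0, 0, 0, 0, 0, 0], [0, 0, 0, 0, 0, 0], [0, 0, 0, 0, 0, 0]]]}}

```text
time_s: 18.53
tool_pos: [0.603, -0.0319, 0.0531]
ee_rot: [2.317, 2.12, 0.002]
force: [-3.6, -0.3, 15.1]
opening: 0.0
finger_force: 7.9
```

{"op": "play_rows", "data": {"rows": [[[0, 0, 0, 0, 0, 0], [0, 0, 0, 0, 0, 0], [0, 0, 0, 0, 0, 0], [0, 0, 0, 0, 0, 0], [0, 0, 0, 0, 0, 0]]]}}

```text
time_s: 18.95
tool_pos: [0.603, -0.0318, 0.0531]
ee_rot: [2.317, 2.12, 0.001]
force: [-4.6, -0.6, 15.3]
opening: -0.0
finger_force: 7.9
```

```bash
python3 both.py b8
```

```text
[ 0.60296234 -0.0318551   0.05312111] [-3.50277004 -0.14265124 15.69561741]
```

View pics/b8.png

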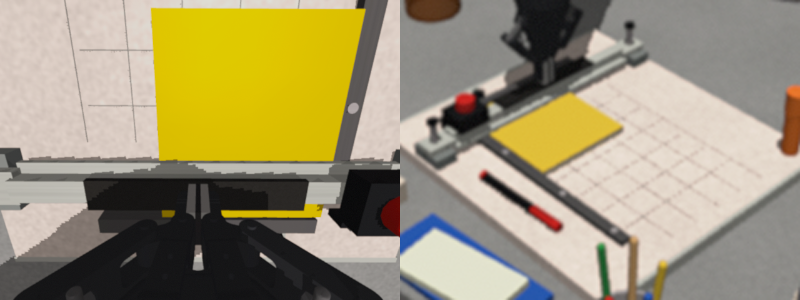

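The views show the bar down on the panel, a steady press of about 15 N, and the panel flush against the fence and the stop with nothing else disturbed. I'm handing it in.

```bash
python3 -c "
from bench import env
print(env.hand_in())"
```

```text
the job is handed in; nothing more can be done
None
```

The panel is flush against the fence and the stop, the clamp bar is held down on it at a steady 15 N or so, and the job was handed in at about 19 s.

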